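Set the dough-strip guide to the feeler blade

ROBOT

A 6-joint arm with a two-finger parallel gripper is mounted at the origin on the work surface. World frame = base frame: x ahead of the robot, y to its left, z up, the work surface at z = 0. Lengths are in m, angles in rad, forces in N, time in s.
With the tool pointing down it reaches from about 0.375 to 0.925 m from the base axis. Payload 5.7 kg.
Tool frame: the origin (TCP) lies midway between the tips of the shut fingers; the grasp point (between the pads) lies 19 mm behind it; z points along the fingers, y is the direction in which the jaws open and shut (so a half turn about z gives the same grasp; the last joint's range is limited). The gripper opens to 88 mm and grips with 3 to 60 N. Pads are 20 mm wide; open, the fingers measure 115 mm over their backs; the gripper's body (75 mm by 178 mm) begins 61 mm behind the grasp point.
Start: joints at [1.019, 0.359, 1.51, -0, 1.272, -0.115], TCP at [0.254, 0.544, 0.223] pointing down, gripper open.
Joint ranges: [-2.97, 2.97], [-1.01, 2.36], [0.21, 2.38], [-0.96, 4.11], [0.2, 2.71], [-2.98, 2.98]. Speed limits (rad/s): [2.39, 2.39, 3.14, 3.14, 3.14, 3.14].

INTERFACE

Orientations are given as [roll, pitch, yaw] about the fixed x, y, z axes, in that order (R = Rz(yaw) Ry(pitch) Rx(roll)).
In Python, from cell import manip gives the robot as it stands. The module is installed in compiled form; this text tells all that it offers.
- The arm moves only by the tool step_arm, never from a script. Its argument "increments" is a list that holds one entry, the list of rows, each a list of 7 numbers: the opening, from 0 (shut) to 1 (fully open), then the shift along the world's x, y, z in cm, then the turn, a rotation vector about the world's x, y, z in degrees. In form: [[[claw, tx, ty, tz, ax, ay, az], ...]]. A call has 1 to 12 rows; each row is the pose to reach, as a shift and turn from the pose measured when the call began; what a row does not reach only later rows make up. A row lasts 1/10 s, in which the tool goes at most 50 mm and 8.59 degrees, less where a joint would pass 70% of its speed; a pose out of reach is approached as far as the arm can. A call with a gripper value outside its range is refused whole. The fingers move at their own pace and stop on an object; "newtons" is the grip in N (left out, the last holds). Time passes only in rows, so rows that repeat a pose let the fingers close. It gives the time, the measured TCP pose, the force and the opening at its end, in the units of the state.
- manip.state(): the state, without advancing time (a new reading comes with each control period).
- manip.snapshot(name): name is "scene" or "side" or "wrist"; returns the picture (480x640x3 uint8, red, green, blue); there is no depth.
- manip.camera_model(name): a dict with "vertical_fov" (degrees; the focal length in pixels is half the picture's height over the tangent of half this angle, whatever the lens; pixels are square), "cx", "cy" (the principal point, pixels), "k1" (the pictures are not rectified: a ray, as slopes to the right and down, at radius r is drawn at 1 + k1 r^2 times it, then the intrinsics apply), "pose" (4x4, takes a point from camera to world coordinates); the wrist camera has in their place "T_tool_cam" (4x4, takes a point from camera to tool coordinates, whose origin is the TCP and whose axes are the flange's). Camera axes: x right, y up, looking along -z (the intrinsics and any distortion apply to the point x, -y, -z); pixel columns grow to the right and rows downward; lengths in m; the calibration is good to about 2 mm. A picture is of the moment at which its call begins: read the wrist's pose just before it. camera_model takes no time and is no camera call.
- manip.close_job(): hands the job in, once; it reports no verdict.
The state is a dict: "t": time; "joints": joint angles; "dq": joint speeds; "effort": joint torques, N m; "tool_pos": TCP position; "tcp_rot": TCP orientation; "contact_force": force on the tool from outside, world axes, zero at the start; "moment": the same for the moment, N m; "gripper_width": opening from 0.0 (shut) to 1.0 (fully open).
Only numpy, scipy, OpenCV 4.12 (cv2) and the standard library are available. Lean on these libraries where they do the work, as an engineer would, in place of code of your own. Each camera call takes 0.05 s, during which the arm holds its last target.

TASK

Take the feeler blade from its wooden stand, slide it down into the slot of the strip guide until it stands on the slot's floor, and close the sliding gate on it until the blade drags: drawing it should take about 7 N, neither loose nor clamped. Prove the fit by drawing the blade up about 15 mm in the closed slot, then push it gently back down to the floor and leave it standing there, gripped by the gate and let go. Do not force the blade or the gate, and leave the mug, the cutter and the brush alone.

Things in the scene. Friction and masses are not known exactly. Their poses are not given: they have to be found in the camera images.
- blade: Feeler blade, upright in the stand: steel 40 mm wide (its x), 6 mm thick (its y), rounded lower edge; on top a dark wooden handle 40 (x) by 16 (y) by 40 mm high. Origin in the middle of the lower edge, z up: steel z = 0 to 65 mm, handle 65 to 105 mm. About 150 g. Grip the handle from above, either way (16 or 40 mm); 40 N of grip is safe.
- stand: Fixed wooden block 90 (x) by 70 (y) by 50 mm high with a vertical slot 48 (x) by 10 mm (y), open above, its floor 10 mm above the table; the blade stands in it, its x along the stand's x. Origin at the centre of the underside.
- guide: Strip guide, fixed: steel base plate 130 mm (x) by 240 mm (y from -90 to 150 mm), 15 mm thick. Origin on the table under the slot; x runs along the slot. The slot is open above and at both ends, between a sprung shoe (-y side) and the gate (+y side).
- slot (a point): Middle of the slot's floor, 15 mm above the table, at guide x = y = 0; axes as the guide's. The sprung shoe beside it is 100 mm long, its top 50 mm above this point; its face stands at y = 0 give or take 3 mm (varies) and yields 1 mm per 3 N towards -y, 9 mm at most. The blade is nipped between shoe and gate; drawing it takes about 1.2 times the nip force, besides its weight.
- gate: Sliding gate: aluminium block 90 (x) by 70 (y) by 47 mm high. Origin in the lower edge of its flat slot face, 15 mm above the table; axes as the guide's, block to +y. Closes towards -y by up to 30 mm; starts 0 to 2 mm from fully open (face at guide y = 14 mm). Stiff: 12 N to slide it either way, stays where left, so a push of 18 N nips the blade with 6 N.
- knob (a point): Centre of the gate's knob: a black block 24 (x) by 20 (y) by 35 mm high on a short stem, 50 mm to +y of the gate's slot face; centre 91 mm above the table, the gate's block below it is 62 mm high. Push it with shut fingers from its +y side, or grip it to move the gate either way.
- mug: White mug, 76 mm across, 90 mm high, standing. Origin at the centre of its underside. To be left alone.
- cutter: Round steel biscuit cutter, a ring 68 mm across and 40 mm high. Origin at the centre of its underside. To be left alone.
- brush: Pastry brush with a pale wooden handle, lying on the table. To be left alone.
Mind the look-alikes: they are no part of the job. What is shaped like the blade but orange or turquoise is not meant.

How it is judged:
By the outcome, as a careful person would: the job done as asked, in the order asked, and still so for the second after the job is handed in, with the robot touching nothing.
It also fails if it takes over 64 s, if anything falls off the work surface, if the arm or the gripper's body presses on something with over 40 N, if the wrist force passes 120 N, or if a joint passes its speed limit or range.

## Working session

There is one attempt and no reset: what is moved stays moved. The work goes in short steps, Python scripts to look and compute and a tool call to move; the robot and the scene stay as the last step left them, time stands still between calls to the robot, and variables do not carry over. Pictures are saved under pics/ and viewed, and the job is handed in when it is done.

Besides the shell and the picture viewer there is one more tool, called after "Emit:" in YAML: its name, and indented under it one key for each argument. step_arm: Moves the arm, as the interface text tells. Its arguments: {"type":"object","properties":{"increments":{"type":"array"},"newtons":{"type":"number"}},"required":["increments"]}

```bash
mkdir -p pics; cat > h.py <<'E'
import numpy as np,cv2
from cell import manip
from scipy.spatial.transform import Rotation as R
def cam(name,st=None):
    m=manip.camera_model(name)
    if name=="wrist":
        T=np.eye(4);T[:3,:3]=R.from_euler('xyz',st['tcp_rot']).as_matrix();T[:3,3]=st['tool_pos']
        m['pose']=T@np.array(m['T_tool_cam'])
    m['pose']=np.array(m['pose']);m['f']=240/np.tan(np.radians(m['vertical_fov'])/2)
    return m
def ray(m,u,v):
    K=np.array([[m['f'],0,m['cx']],[0,m['f'],m['cy']],[0,0,1.]])
    p=cv2.undistortPoints(np.array([[[u,v]]],float),K,np.array([m['k1'],0,0,0,0.]))[0,0]
    d=m['pose'][:3,:3]@np.array([p[0],-p[1],-1]);return m['pose'][:3,3],d
def onz(m,u,v,z):
    o,d=ray(m,u,v);return o+d*(z-o[2])/d[2]
def proj(m,P):
    q=np.linalg.inv(m['pose'])@np.append(P,1);x,y=q[0]/-q[2],-q[1]/-q[2];s=1+m['k1']*(x*x+y*y)
    return m['cx']+m['f']*x*s,m['cy']+m['f']*y*s
E
python3 - <<'E'
from h import *
import pickle
st=manip.state();print(st)
for n in("scene","side","wrist"):
    im=manip.snapshot(n);cv2.imwrite(f'pics/{n}0.png',im[:,:,::-1]);m=cam(n,st);pickle.dump(m,open(f'{n}0.pkl','wb'));print(n,m)
E
```

```text
{'t': 0.0, 'joints': array([ 1.01890784e+00,  3.59491485e-01,  1.51140020e+00,  4.84463714e-06,
        1.27249731e+00, -1.15155468e-01]), 'dq': array([-8.59681619e-04,  1.09277508e-05,  1.33410272e-04, -6.99537000e-04,
        2.39183943e-03, -3.43839115e-04]), 'effort': array([ 9.90134140e-04, -5.15374875e+01, -2.70734274e+01,  6.76301750e-02,
        3.49261053e-02, -1.20894670e-04]), 'tool_pos': array([0.25346903, 0.5430894 , 0.22182991]), 'tcp_rot': array([-3.13980875e+00, -2.10998320e-04,  2.70485802e+00]), 'contact_force': array([-1.08381881,  0.03597734,  0.22591061]), 'moment': array([ 0.03051462,  0.02021869, -0.00925232]), 'gripper_width': 0.9981200951344769}
scene {'vertical_fov': 47.05739271409745, 'cx': 322.1109544539899, 'cy': 239.02932355515003, 'k1': -0.14232161390888678, 'pose': array([[-0.82017612, -0.43167526,  0.37545654,  1.05800464],
       [ 0.57180925, -0.59720524,  0.56247674,  0.62576933],
       [-0.01858268,  0.67601951,  0.73664938,  1.01614936],
       [ 0.        ,  0.        ,  0.        ,  1.        ]]), 'f': np.float64(551.2070911378793)}
side {'ver
[... 468 characters left out ...]
 'cy': 236.85864645339444, 'k1': -0.0543238981013443, 'T_tool_cam': array([[ 7.08389808e-04,  9.67530574e-01,  2.52753016e-01,
         6.84847504e-02],
       [ 9.99999658e-01, -5.77430870e-04, -5.92307649e-04,
        -4.01208405e-04],
       [-4.27128366e-04,  2.52753349e-01, -9.67530652e-01,
        -1.62994989e-01],
       [ 0.00000000e+00,  0.00000000e+00,  0.00000000e+00,
         1.00000000e+00]]), 'pose': array([[ 0.4223402 , -0.87719918, -0.22836452,  0.19139687],
       [ 0.90643638,  0.4083396 ,  0.10785111,  0.57194265],
       [-0.00135663, -0.25254776,  0.96758348,  0.3848398 ],
       [ 0.        ,  0.        ,  0.        ,  1.        ]]), 'f': np.float64(396.70889189569976)}
```

View pics/scene0.png

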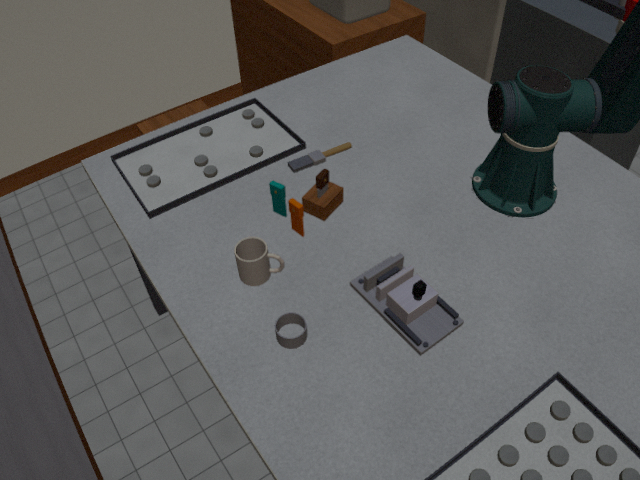

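View pics/side0.png

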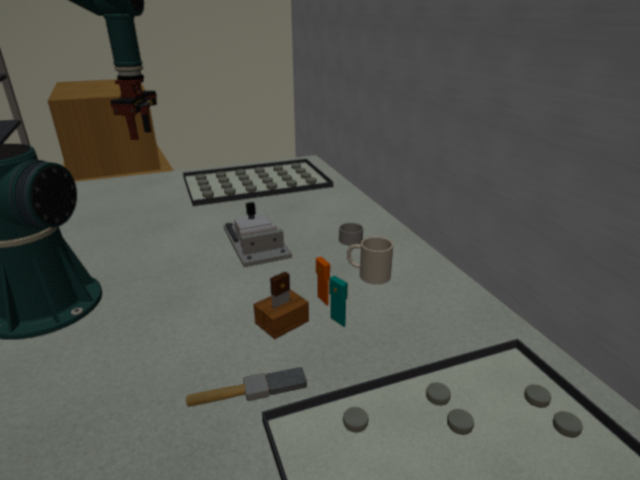

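View pics/wrist0.png

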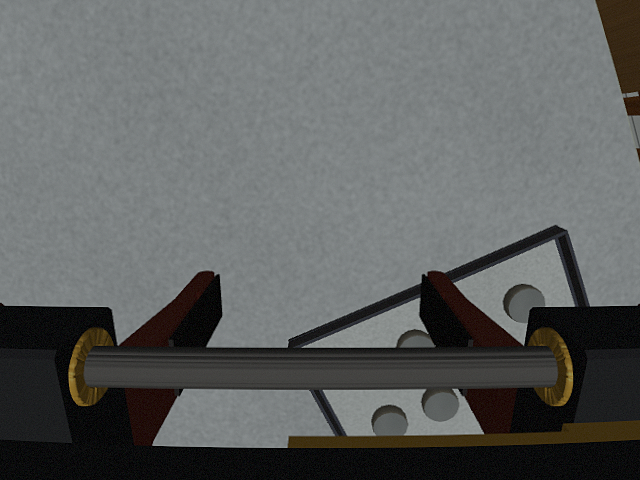

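The scene view shows the blade in its stand at about (323,190) and the guide at about (407,300), with the knob at (419,290). Orange and turquoise look-alikes stand left of the stand. In the side view the stand is at (281,310) and the guide at (257,238). I'll enlarge these areas.

```bash
python3 - <<'E'
import cv2
a=cv2.imread('pics/scene0.png');b=cv2.imread('pics/side0.png')
def c(im,x,y,w,h,k,n):
    o=cv2.resize(im[y:y+h,x:x+w],None,fx=k,fy=k,interpolation=cv2.INTER_CUBIC);cv2.imwrite(n,cv2.convertScaleAbs(o,alpha=1.6))
c(a,340,245,130,110,6,'pics/c1.png');c(a,260,155,100,90,6,'pics/c2.png')
c(b,215,195,90,75,8,'pics/c3.png');c(b,245,250,110,90,6,'pics/c4.png')
E
```

```text
(no output)
```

View pics/c1.png

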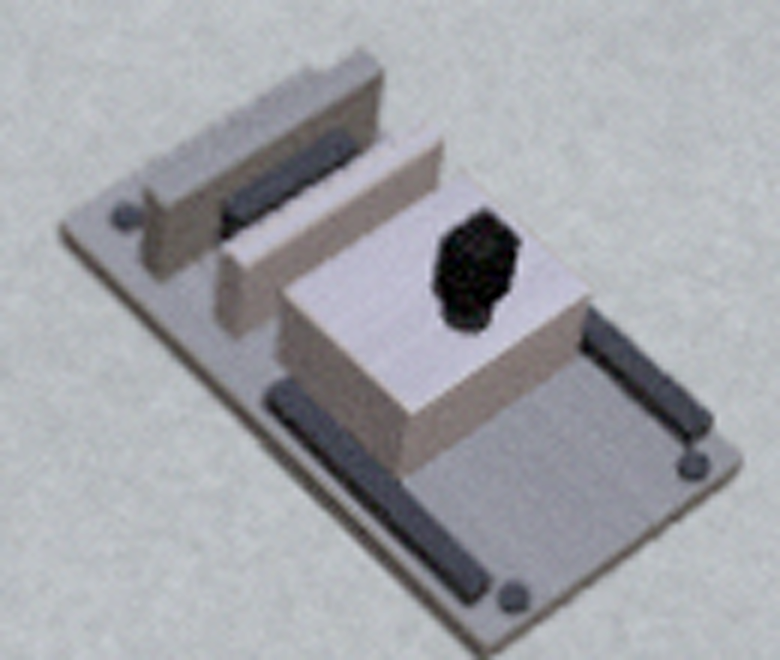

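View pics/c2.png

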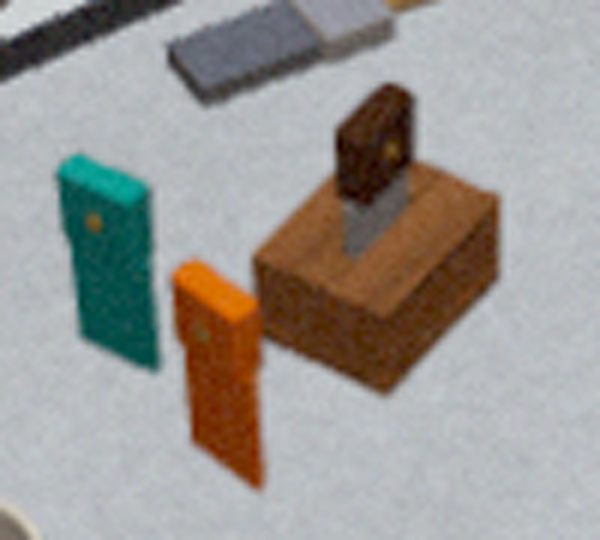

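View pics/c3.png

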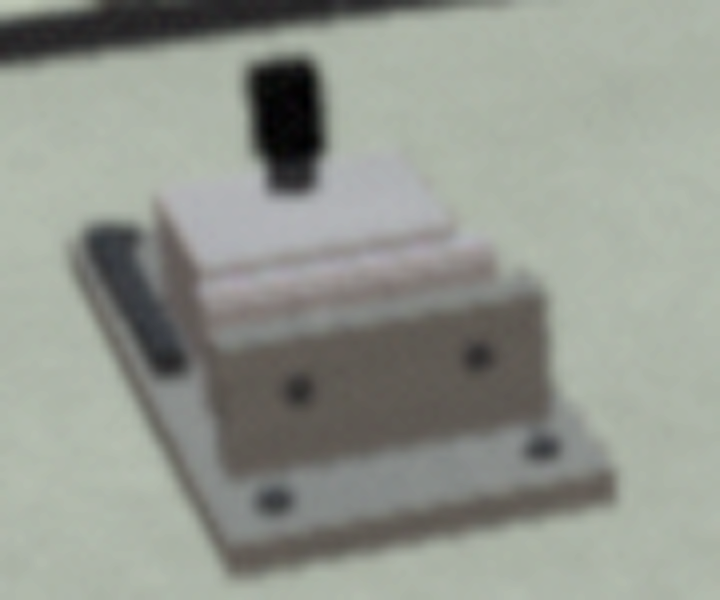

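View pics/c4.png

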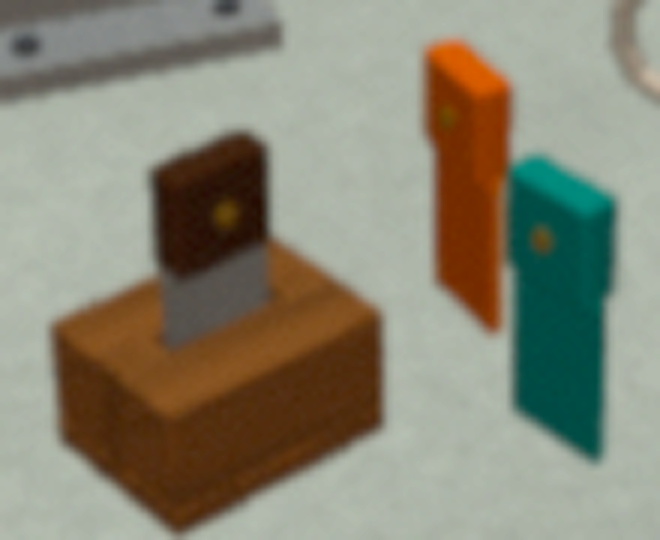

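```bash
python3 - <<'E'
from h import *
import pickle
S=pickle.load(open('scene0.pkl','rb'));D=pickle.load(open('side0.pkl','rb'))
def g(m,ox,oy,k,pts,z):
    return [onz(m,ox+(x+.5)/k-.5,oy+(y+.5)/k-.5,z)[:2].round(4) for x,y in pts]
def pr(n,P):
    print(n,*P);print('  len',[np.linalg.norm(P[i]-P[i+1]).round(4) for i in range(len(P)-1)],'ang',[np.degrees(np.arctan2(*(P[i+1]-P[i])[::-1])).round(1) for i in range(len(P)-1)])
pr('guide scene (-y,x+?),..',g(S,340,245,6,[(62,228),(485,645),(742,455)],.015))
pr('guide side',g(D,215,195,8,[(75,240),(232,548),(612,480)],.015))
pr('stand scene',g(S,260,155,6,[(255,258),(385,318),(500,195)],.05))
pr('stand side',g(D,245,250,6,[(55,328),(175,412),(382,312)],.05))
pr('handle top side z=.115',g(D,245,250,6,[(155,172),(178,188),(267,148),(245,133)],.115))
pr('handle top scene',g(S,260,155,6,[(337,125),(352,137),(412,92),(395,85)],.115))
pr('gate top scene .062',g(S,340,245,6,[(283,292),(408,412),(590,293),(458,180)],.062))
pr('gate top side .062',g(D,215,195,8,[(202,275),(155,193)],.062))
pr('gate side2 .062',g(D,215,195,8,[(202,275),(450,232)],.062))
pr('shoe top scene .065',g(S,340,245,6,[(220,242),(240,258),(442,142),(425,125)],.065))
E
```

```text
guide scene (-y,x+?),.. [0.5736 0.0103] [0.5645 0.2441] [0.4358 0.2398]
  len [np.float64(0.234), np.float64(0.1288)] ang [np.float64(92.2), np.float64(-178.1)]
guide side [0.4387 0.2405] [ 0.4447 -0.0022] [ 0.5688 -0.0029]
  len [np.float64(0.2428), np.float64(0.1241)] ang [np.float64(-88.6), np.float64(-0.3)]
stand scene [ 0.5248 -0.2602] [ 0.5009 -0.1975] [ 0.4165 -0.2309]
  len [np.float64(0.0671), np.float64(0.0908)] ang [np.float64(110.9), np.float64(-158.4)]
stand side [ 0.4184 -0.2337] [ 0.4439 -0.2929] [ 0.5247 -0.2642]
  len [np.float64(0.0645), np.float64(0.0857)] ang [np.float64(-66.7), np.float64(19.6)]
handle top side z=.115 [ 0.4518 -0.2516] [ 0.4562 -0.2636] [ 0.4903 -0.2504] [ 0.4862 -0.2387]
  len [np.float64(0.0128), np.float64(0.0366), np.float64(0.0124)] ang [np.float64(-69.9), np.float64(21.2), np.float64(109.3)]
handle top scene [ 0.4887 -0.2478] [ 0.4879 -0.2379] [ 0.4514 -0.2467] [ 0.4545 -0.2546]
  len [np.float64(0.0099), np.float64(0.0375), np.float64(0.0085)] ang [np.float64(94.6), np.float64(-166.4), np.float64(-68.6)]
gate top scene .062 [0.5495 0.109 ] [0.5472 0.1753] [0.4601 0.1746] [0.4642 0.1071]
  len [np.float64(0.0663), np.float64(0.0871), np.float64(0.0676)] ang [np.float64(92.0), np.float64(-179.5), np.float64(-86.5)]
gate top side .062 [0.4599 0.0975] [0.4581 0.1678]
  len [np.float64(0.0703)] ang [np.float64(91.5)]
gate side2 .062 [0.4599 0.0975] [0.5454 0.1006]
  len [np.float64(0.0856)] ang [np.float64(2.1)]
shoe top scene .065 [0.5552 0.0797] [0.5539 0.0897] [0.4588 0.0915] [0.4585 0.0815]
  len [np.float64(0.0101), np.float64(0.0951), np.float64(0.01)] ang [np.float64(97.4), np.float64(178.9), np.float64(-91.7)]
```

Emit:
step_arm:
  increments:
    - [[1,25,-41,3,0,0,-64],[1,25,-41,3,0,0,-64],[1,25,-41,3,0,0,-64],[1,25,-41,3,0,0,-64],[1,25,-41,3,0,0,-64],[1,25,-41,3,0,0,-64],[1,25,-41,3,0,0,-64],[1,25,-41,3,0,0,-64],[1,25,-41,3,0,0,-64],[1,25,-41,3,0,0,-64],[1,25,-41,3,0,0,-64],[1,25,-41,3,0,0,-64]]

```text
t: 1.35
tool_pos: [0.5034, 0.1328, 0.2517]
tcp_rot: [-3.139, -0.001, 1.586]
contact_force: [0.8, 0.6, 0.4]
gripper_width: 1.001
```

```bash
cat > snap.py <<'E'
from h import *
import pickle,sys
st=manip.state();im=manip.snapshot("wrist");n=sys.argv[1];cv2.imwrite(f'pics/{n}.png',cv2.convertScaleAbs(im[:,:,::-1],alpha=1.5));pickle.dump(cam('wrist',st),open(n+'.pkl','wb'))
print(st['t'],st['tool_pos'],np.degrees(st['tcp_rot']),st['contact_force'],st['gripper_width'])
E
python3 snap.py w1
```

```text
1.35 [0.50336044 0.13283103 0.25167698] [-1.79864117e+02 -3.41806507e-02  9.08596332e+01] [0.75226157 0.60933238 0.38767604] 1.0007333243223848
```

View pics/w1.png

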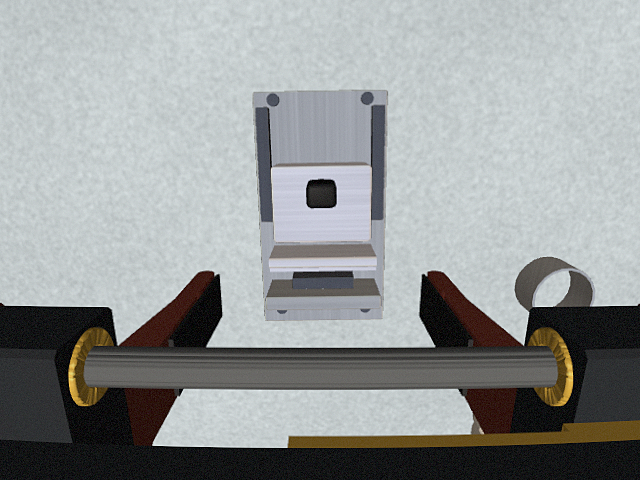

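The wrist view shows the guide plate with corners near (253,91), (387,91), (265,319) and (383,319). The gate block spans about (272..371, 165..242), with the knob at (321,193) and the shoe at rows 245–270.

```bash
python3 - <<'E'
import cv2
a=cv2.imread('pics/w1.png')[80:330,245:395]
cv2.imwrite('pics/w1a.png',cv2.resize(a[:125],None,fx=4.5,fy=4.5,interpolation=2));cv2.imwrite('pics/w1b.png',cv2.resize(a[125:],None,fx=4.5,fy=4.5,interpolation=2))
E
```

```text
(no output)
```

View pics/w1a.png

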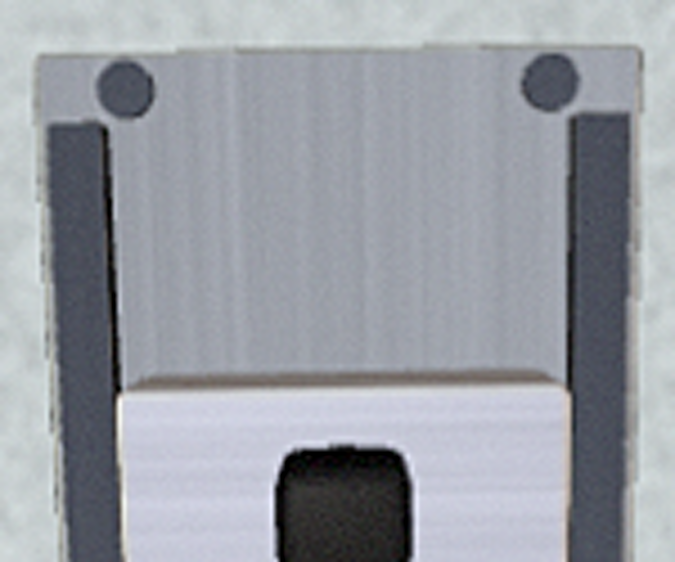

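View pics/w1b.png

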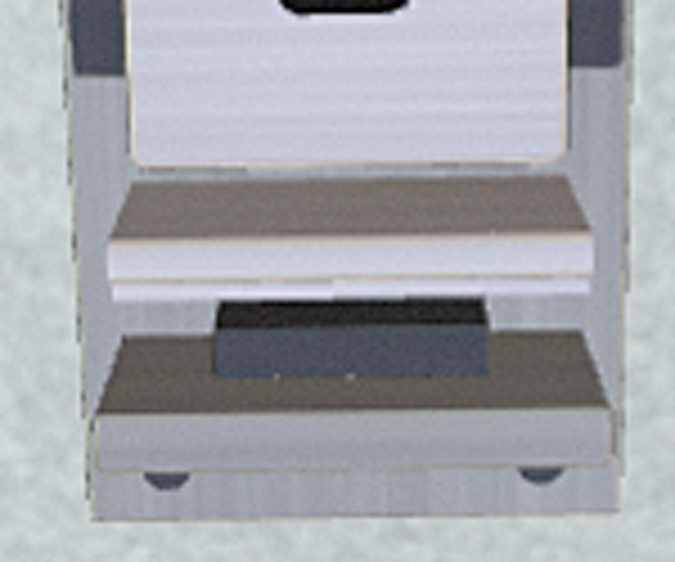

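```bash
python3 - <<'E'
from h import *
import pickle
W=pickle.load(open('w1.pkl','rb'))
def g(oy,pts,z): return np.array([onz(W,245+(x+.5)/4.5-.5,oy+(y+.5)/4.5-.5,z)[:2] for x,y in pts]).round(4)
print('plate far',g(80,[(36,57),(640,46)],.015).tolist())
print('plate near',g(205,[(92,520),(617,512)],.015).tolist())
print('gate back',g(80,[(120,393),(568,387)],.062).tolist())
print('gate face',g(205,[(135,166),(565,160)],.062).tolist())
print('shoe face top',g(205,[(108,240),(593,234)],.065).tolist())
print('shoe face bottom',g(205,[(130,183),(570,176)],.015).tolist())
print('knob top',g(80,[(278,465),(412,465)],.1085).tolist(),g(205,[(285,8),(410,8)],.1085).tolist())
E
```

```text
plate far [[0.4364, 0.2393], [0.565, 0.2435]]
plate near [[0.444, 0.0009], [0.5728, 0.0052]]
gate back [[0.4593, 0.1722], [0.5469, 0.1748]]
gate face [[0.4614, 0.1042], [0.5495, 0.1069]]
shoe face top [[0.456, 0.0891], [0.5556, 0.0921]]
shoe face bottom [[0.4547, 0.0872], [0.557, 0.0905]]
knob top [[0.492, 0.1641], [0.5149, 0.1645]] [[0.4933, 0.1458], [0.5151, 0.1462]]
```

Emit:
step_arm:
  increments:
    - [[1,-3.3,-38.2,-2,0,0,19.5],[1,-3.3,-38.2,-2,0,0,19.5],[1,-3.3,-38.2,-2,0,0,19.5],[1,-3.3,-38.2,-2,0,0,19.5],[1,-3.3,-38.2,-2,0,0,19.5],[1,-3.3,-38.2,-2,0,0,19.5],[1,-3.3,-38.2,-2,0,0,19.5],[1,-3.3,-38.2,-2,0,0,19.5],[1,-3.3,-38.2,-2,0,0,19.5],[1,-3.3,-38.2,-2,0,0,19.5]]

```text
t: 2.4
tool_pos: [0.4697, -0.2475, 0.2312]
tcp_rot: [-3.139, -0.002, 1.927]
contact_force: [0.4, 0.5, 0.0]
gripper_width: 1.004
```

```bash
python3 snap.py w2
```

```text
2.4 [ 0.46967981 -0.24750379  0.23122449] [-1.79836401e+02 -1.23092548e-01  1.10410773e+02] [0.37372643 0.50551152 0.03714329] 1.0036610390812788
```

View pics/w2.png

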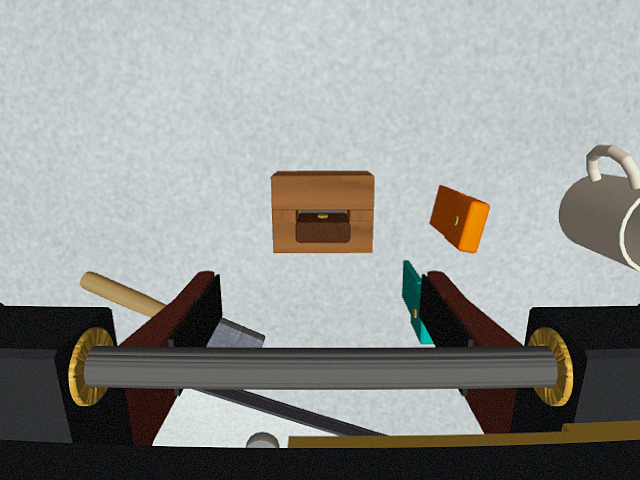

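```bash
python3 - <<'E'
import cv2
a=cv2.imread('pics/w2.png')[160:260,260:385]
cv2.imwrite('pics/w2a.png',cv2.resize(a,None,fx=6,fy=6,interpolation=2))
from h import *
import pickle
S=pickle.load(open('scene0.pkl','rb'));
# turquoise / orange handle top corners from c2
for n,p in(('turq',[(60,165),(150,190)]),('or',[(177,268),(262,312)])):
    for x,y in p: print(n,onz(S,260+x/6,155+y/6,.105).round(3))
E
```

```text
turq [ 0.59  -0.303  0.105]
turq [ 0.568 -0.268  0.105]
or [ 0.584 -0.222  0.105]
or [ 0.57  -0.18   0.105]
```

View pics/w2a.png

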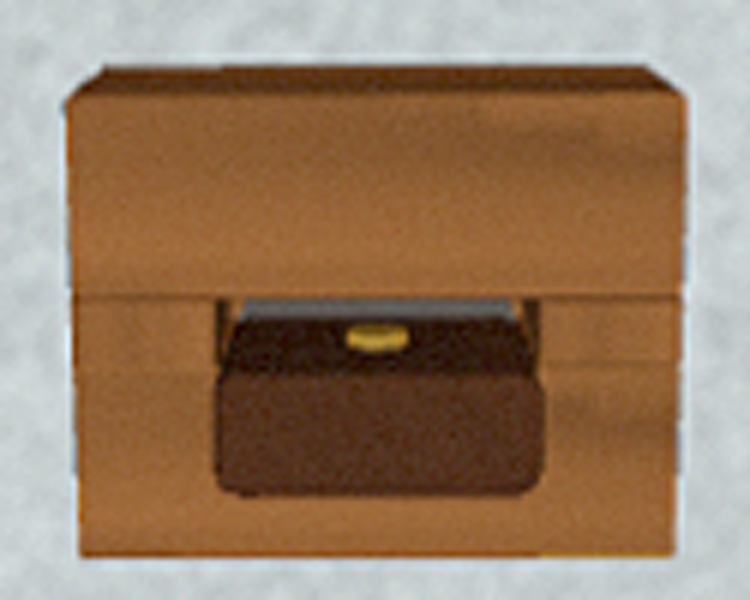

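```bash
python3 - <<'E'
from h import *
import pickle
W=pickle.load(open('w2.pkl','rb'))
def g(pts,z): return np.array([onz(W,260+(x+.5)/6-.5,160+(y+.5)/6-.5,z)[:2] for x,y in pts]).round(4)
h=g([(217,374),(544,374),(217,496),(544,496)],.115);print(h.tolist(),h.mean(0))
s=g([(68,94),(685,94),(80,556),(677,556)],.05);print(s.tolist(),s.mean(0))
for P in(h,s):print(np.degrees(np.arctan2(*(P[1]-P[0])[::-1])),np.degrees(np.arctan2(*(P[3]-P[2])[::-1])),[np.linalg.norm(P[a]-P[b]).round(4) for a,b in((0,1),(2,3),(0,2))])
E
```

```text
[[0.4504, -0.2474], [0.4872, -0.2337], [0.4555, -0.2617], [0.4928, -0.2478]] [ 0.471475 -0.24765 ]
[[0.4174, -0.2309], [0.5007, -0.1998], [0.4414, -0.296], [0.5259, -0.2644]] [ 0.47135  -0.247775]
20.419423649576135 20.438118171583902 [np.float64(0.0393), np.float64(0.0398), np.float64(0.0152)]
20.473084427929386 20.504012221875456 [np.float64(0.0889), np.float64(0.0902), np.float64(0.0694)]
```

Emit:
step_arm:
  increments:
    - [[0.68,0.2,0,-5,0,0,0],[0.68,0.2,0,-10,0,0,0],[0.68,0.2,0,-13,0,0,0],[0.68,0.2,0,-15.4,0,0,0],[0.68,0.2,0,-15.4,0,0,0],[0.68,0.2,0,-15.4,0,0,0]]
  newtons: 30

```text
t: 3.05
tool_pos: [0.472, -0.2449, 0.0777]
tcp_rot: [-3.138, -0.003, 1.931]
contact_force: [1.2, -0.5, 0.2]
gripper_width: 0.682
```

Emit:
step_arm:
  increments:
    - [[0,0,0,0,0,0,0],[0,0,0,0,0,0,0],[0,0,0,0,0,0,0],[0,0,0,0,0,0,0]]
  newtons: 30

```text
t: 3.45
tool_pos: [0.4729, -0.2454, 0.0788]
tcp_rot: [-3.14, -0.001, 1.93]
contact_force: [-0.7, 0.8, 4.2]
gripper_width: 0.456
```

Emit:
step_arm:
  increments:
    - [[0,0,0,1,0,0,0],[0,0,0,4,0,0,0],[0,0,0,8,0,0,0],[0,0,0,12,0,0,0],[0,0,0,12,0,0,0],[0,0,0,12,0,0,0]]

```text
t: 4.05
tool_pos: [0.4732, -0.2458, 0.2]
tcp_rot: [-3.141, 0.001, 1.93]
contact_force: [-0.5, 1.0, -1.6]
gripper_width: 0.453
```

```bash
python3 snap.py w3; python3 snap.py w3b
```

```text
4.05 [ 0.47321849 -0.24577067  0.20001893] [-1.79983356e+02  4.32897365e-02  1.10593352e+02] [-0.52189579  1.04717059 -1.63353247] 0.45283386346625715
4.1 [ 0.47232126 -0.24508192  0.19860781] [-1.79889779e+02 -1.00787962e-01  1.10594732e+02] [-0.13692063  0.03269055 -2.03765358] 0.45520089840162653
```

View pics/w3.png

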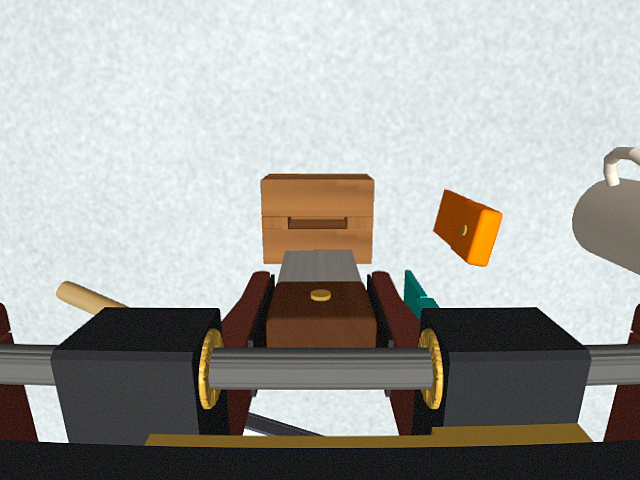

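```bash
python3 - <<'E'
import cv2
a=cv2.imread('pics/w3.png')[235:360,245:395]
cv2.imwrite('pics/w3a.png',cv2.resize(a,None,fx=5,fy=5,interpolation=2))
E
```

```text
(no output)
```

View pics/w3a.png

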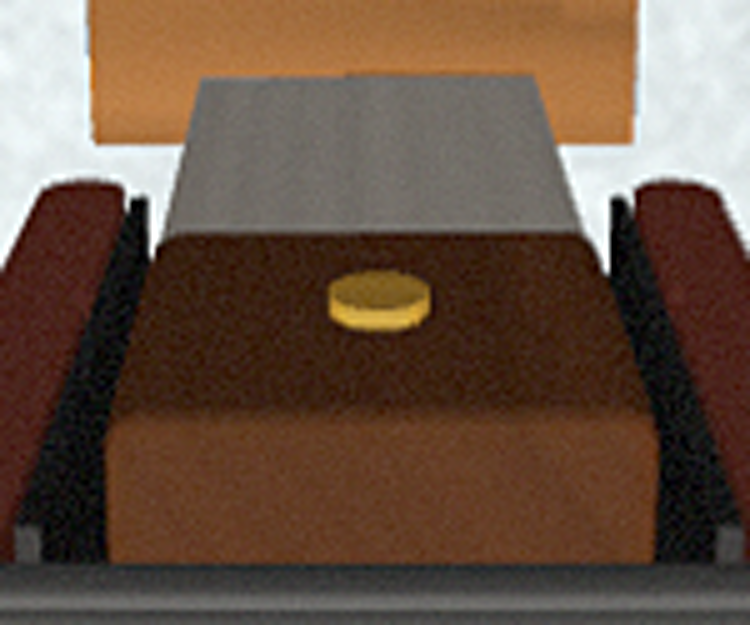

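```bash
python3 - <<'E'
from h import *
import pickle
W=pickle.load(open('w3.pkl','rb'));W['pose']=np.array(manip.camera_model('wrist')['T_tool_cam'])
for n,y,x1,x2 in(('steel bottom',75,200,532),('handle bottom',235,158,592),('handle top',416,107,656)):
    a=[ray(W,245+(x+.5)/5-.5,235+(y+.5)/5-.5) for x in(x1,x2)]
    o=a[0][0]; d1,d2=[d/np.dot(d,W['pose'][:3,2]) for _,d in a]
    t=.040/np.linalg.norm(d1-d2)
    print(n,(o-abs(t)*d1 if t<0 else o+t*d1*np.sign(1)).round(4), (o+t*d2).round(4),(o-t*d1).round(4),(o-t*d2).round(4))
E
```

```text
steel bottom [ 0.136   0.0212 -0.3922] [ 0.136  -0.0188 -0.3922] [ 0.0005 -0.0215  0.0662] [0.0006 0.0185 0.0662]
handle bottom [ 0.1343  0.02   -0.3345] [ 0.1343 -0.02   -0.3344] [ 0.0022 -0.0203  0.0085] [0.0023 0.0197 0.0084]
handle top [ 0.1332  0.0195 -0.2949] [ 0.1331 -0.0205 -0.2949] [ 0.0034 -0.0198 -0.031 ] [ 0.0034  0.0202 -0.0311]
```

Emit:
step_arm:
  increments:
    - [[0,3.3,34.6,0,0,0,-18.7],[0,3.3,34.6,0,0,0,-18.7],[0,3.3,34.6,0,0,0,-18.7],[0,3.3,34.6,0,0,0,-18.7],[0,3.3,34.6,0,0,0,-18.7],[0,3.3,34.6,0,0,0,-18.7],[0,3.3,34.6,0,0,0,-18.7],[0,3.3,34.6,0,0,0,-18.7],[0,3.3,34.6,0,0,0,-18.7],[0,3.3,34.6,0,0,0,-18.7],[0,3.3,34.6,0,0,0,-18.7]]

```text
t: 5.25
tool_pos: [0.5044, 0.0997, 0.1972]
tcp_rot: [-3.137, -0.003, 1.602]
contact_force: [-0.3, 0.8, -1.1]
gripper_width: 0.46
```

```bash
python3 snap.py w4; python3 snap.py w4b; python3 - <<'E'
import cv2
a=cv2.imread('pics/w4.png')[90:360,235:405]
cv2.imwrite('pics/w4a.png',cv2.resize(a,None,fx=4,fy=4,interpolation=2)[300:900])
E
```

```text
5.25 [0.50440801 0.09969444 0.1971751 ] [-1.79749013e+02 -1.54092879e-01  9.17923928e+01] [-0.33028875  0.77054172 -1.07911323] 0.4601292893871888
5.3 [0.50457431 0.09968505 0.19738827] [-1.79774079e+02 -1.61271140e-01  9.17721205e+01] [-0.26392741 -0.06555014 -1.41541311] 0.453701868430328
```

View pics/w4.png

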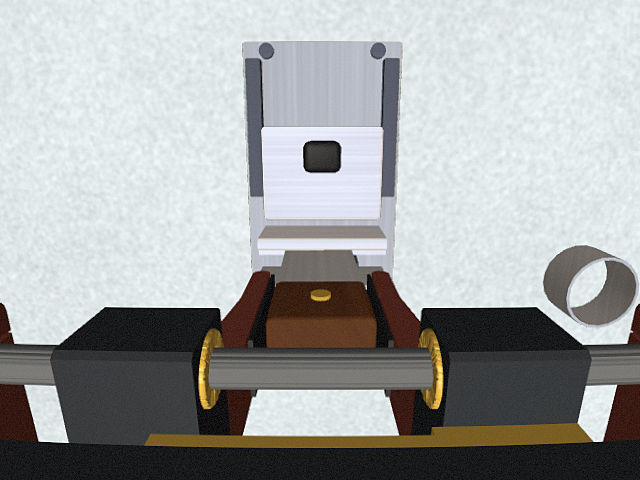

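View pics/w4a.png

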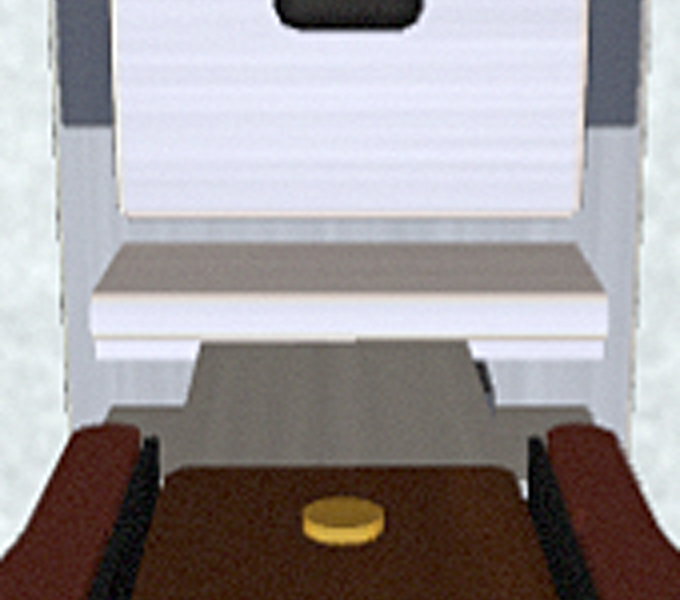

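```bash
python3 - <<'E'
from h import *
import pickle
W=pickle.load(open('w4.pkl','rb'))
def g(pts,z): return np.array([onz(W,235+(x+.5)/4-.5,165+(y+.5)/4-.5,z)[:2] for x,y in pts]).round(4).tolist()
print('shoe',g([(92,293),(607,293)],.065),'gate',g([(122,214),(578,214)],.062),'steel',g([(200,341),(468,341)],.197-.068),g([(200,341),(468,341)],.197-.066))
E
```

```text
shoe [[0.456, 0.089], [0.5551, 0.0922]] gate [[0.4614, 0.1041], [0.5489, 0.1069]] steel [[0.4826, 0.099], [0.5233, 0.1003]] [[0.4828, 0.0996], [0.5231, 0.1009]]
```

Emit:
step_arm:
  increments:
    - [[0,0.2,0.1,0,0,0,0],[0,0.2,0.1,-3,0,0,0],[0,0.2,0.1,-5.5,0,0,0],[0,0.2,0.1,-7,0,0,0],[0,0.2,0.1,-8.5,0,0,0],[0,0.2,0.1,-9.5,0,0,0],[0,0.2,0.1,-10.3,0,0,0],[0,0.2,0.1,-10.7,0,0,0],[0,0.2,0.1,-10.7,0,0,0]]

```text
t: 6.25
tool_pos: [0.5067, 0.1007, 0.0904]
tcp_rot: [-3.138, -0.003, 1.601]
contact_force: [-0.1, -0.0, -0.9]
gripper_width: 0.455
```

```bash
python3 snap.py w5
```

```text
6.25 [0.50670876 0.10066854 0.09038264] [-1.79780448e+02 -1.67117301e-01  9.17581355e+01] [-0.07063772 -0.02357263 -0.89735278] 0.4545134709760536
```

View pics/w5.png

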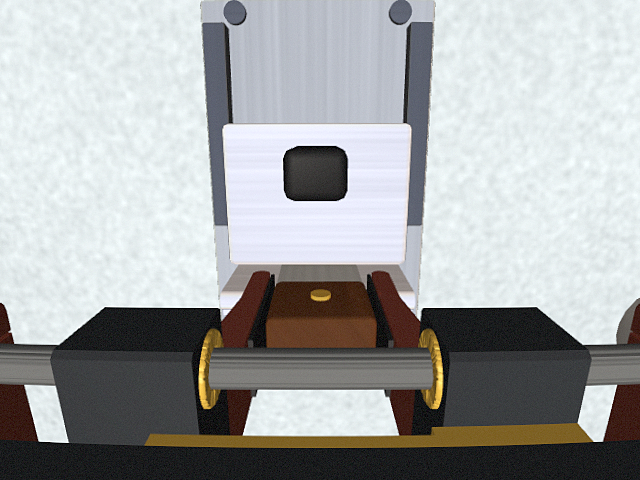

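The blade has entered the slot without contact, and the forces are near zero. The handle is at (321,310), just in front of the gate edge at row 263. Next I lower it gently to the floor.

Emit:
step_arm:
  increments:
    - [[0,0,0,-0.2,0,0,0],[0,0,0,-0.4,0,0,0],[0,0,0,-0.5,0,0,0],[0,0,0,-0.6,0,0,0],[0,0,0,-0.6,0,0,0]]

```text
t: 6.8
tool_pos: [0.5069, 0.1007, 0.0847]
tcp_rot: [-3.138, -0.003, 1.602]
contact_force: [-0.5, -0.3, -1.5]
gripper_width: 0.46
```

Emit:
step_arm:
  increments:
    - [[0,0,0,-0.1,0,0,0],[0,0,0,-0.1,0,0,0]]

```text
t: 7.0
tool_pos: [0.507, 0.1008, 0.0839]
tcp_rot: [-3.139, -0.003, 1.602]
contact_force: [-1.0, 1.0, 1.2]
gripper_width: 0.458
```

Emit:
step_arm:
  increments:
    - [[0,0,0,-0.05,0,0,0],[0,0,0,-0.05,0,0,0]]

```text
t: 7.2
tool_pos: [0.5071, 0.1008, 0.0838]
tcp_rot: [-3.139, -0.003, 1.602]
contact_force: [-1.2, 0.1, 5.6]
gripper_width: 0.457
```

Emit:
step_arm:
  increments:
    - [[0.7,0,0,0,0,0,0],[0.7,0,0,0,0,0,0],[0.7,0,0,0,0,0,0],[0.7,-0.15,2,0,0,0,0],[0.7,-0.3,4,0,0,0,0],[0.7,-0.3,5.4,0,0,0,0],[0.7,-0.3,5.4,0,0,0,0],[0.7,-0.3,5.4,0,0,0,0]]

```text
t: 8.0
tool_pos: [0.5041, 0.1547, 0.0838]
tcp_rot: [-3.139, -0.003, 1.603]
contact_force: [-0.6, -0.2, 0.2]
gripper_width: 0.697
```

```bash
python3 snap.py w6
```

```text
8.0 [0.50407515 0.1547286  0.08376705] [-1.79834000e+02 -1.47158406e-01  9.18362788e+01] [-0.62473619 -0.23826246  0.18873899] 0.6967847090734162
```

View pics/w6.png

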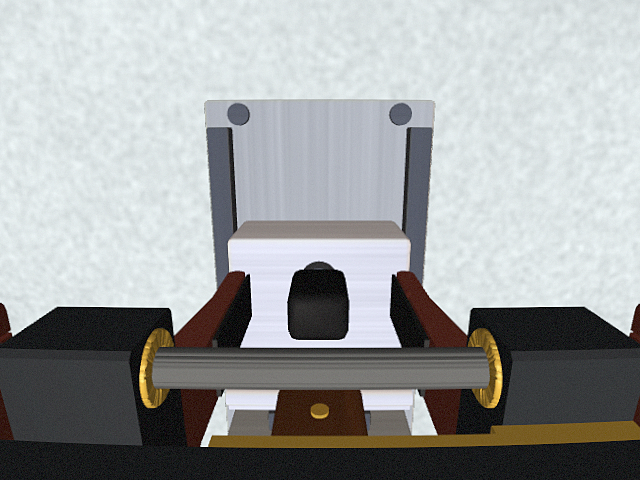

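Emit:
step_arm:
  increments:
    - [[0,0,0,0,0,0,0],[0,0,0,0,0,0,0],[0,0,0,0,0,0,0],[0,0,0,0,0,0,0]]
  newtons: 50

```text
t: 8.45
tool_pos: [0.5041, 0.1541, 0.0838]
tcp_rot: [-3.139, -0.003, 1.602]
contact_force: [0.7, -0.0, -0.2]
gripper_width: 0.375
```

Emit:
step_arm:
  increments:
    - [[0,0,-0.1,0,0,0,0],[0,0,-0.2,0,0,0,0],[0,0,-0.3,0,0,0,0]]

```text
t: 8.75
tool_pos: [0.5032, 0.1529, 0.0837]
tcp_rot: [-3.137, -0.006, 1.6]
contact_force: [-3.2, 12.6, 0.3]
gripper_width: 0.269
```

Emit:
step_arm:
  increments:
    - [[0,0,-0.1,0,0,0,0],[0,0,-0.2,0,0,0,0]]

```text
t: 8.95
tool_pos: [0.5032, 0.1529, 0.0837]
tcp_rot: [-3.138, -0.009, 1.599]
contact_force: [-0.8, 12.9, -0.5]
gripper_width: 0.268
```

Emit:
step_arm:
  increments:
    - [[0,0,-0.2,0,0,0,0],[0,0,-0.3,0,0,0,0],[0,0,-0.4,0,0,0,0],[0,0,-0.5,0,0,0,0],[0,0,-0.6,0,0,0,0],[0,0,-0.7,0,0,0,0]]

```text
t: 9.55
tool_pos: [0.5034, 0.1485, 0.0837]
tcp_rot: [-3.139, -0.013, 1.599]
contact_force: [-0.8, 13.7, -2.0]
gripper_width: 0.265
```

Emit:
step_arm:
  increments:
    - [[0,0,-0.2,0,0,0,0],[0,0,-0.2,0,0,0,0],[0,0,-0.2,0,0,0,0]]

```text
t: 9.85
tool_pos: [0.5034, 0.1485, 0.0837]
tcp_rot: [-3.139, -0.016, 1.598]
contact_force: [0.1, 11.1, -1.7]
gripper_width: 0.269
```

Emit:
step_arm:
  increments:
    - [[0,0,-0.25,0,0,0,0],[0,0,-0.3,0,0,0,0],[0,0,-0.35,0,0,0,0],[0,0,-0.4,0,0,0,0]]

```text
t: 10.25
tool_pos: [0.5034, 0.147, 0.0837]
tcp_rot: [-3.14, -0.02, 1.598]
contact_force: [0.3, 12.6, -1.9]
gripper_width: 0.27
```

Emit:
step_arm:
  increments:
    - [[0,0,-0.25,0,0,0,0],[0,0,-0.25,0,0,0,0],[0,0,-0.25,0,0,0,0]]

```text
t: 10.55
tool_pos: [0.5034, 0.1468, 0.0837]
tcp_rot: [-3.14, -0.024, 1.597]
contact_force: [0.1, 11.9, -2.1]
gripper_width: 0.268
```

Emit:
step_arm:
  increments:
    - [[0,0,-0.25,0,-0.5,0,0],[0,0,-0.3,0,-1,0,0],[0,0,-0.35,0,-1,0,0],[0,0,-0.4,0,-1,0,0]]

```text
t: 10.95
tool_pos: [0.5035, 0.1458, 0.0837]
tcp_rot: [-3.14, -0.011, 1.596]
contact_force: [-0.8, 12.5, -3.0]
gripper_width: 0.267
```

Emit:
step_arm:
  increments:
    - [[0,0,-0.25,0,-0.5,0,0],[0,0,-0.3,0,-0.5,0,0],[0,0,-0.35,0,-0.5,0,0]]

```text
t: 11.25
tool_pos: [0.5035, 0.1452, 0.0837]
tcp_rot: [-3.14, -0.007, 1.595]
contact_force: [-0.9, 12.6, -1.1]
gripper_width: 0.268
```

Emit:
step_arm:
  increments:
    - [[0,0,-0.25,0,-0.3,0,0],[0,0,-0.3,0,-0.3,0,0],[0,0,-0.35,0,-0.3,0,0],[0,0,-0.35,0,-0.3,0,0]]

```text
t: 11.65
tool_pos: [0.5035, 0.1445, 0.0838]
tcp_rot: [-3.141, -0.007, 1.594]
contact_force: [-0.3, 13.5, -1.6]
gripper_width: 0.268
```

Emit:
step_arm:
  increments:
    - [[0,0,-0.25,0,-0.3,0,0],[0,0,-0.3,0,-0.3,0,0],[0,0,-0.35,0,-0.3,0,0],[0,0,-0.35,0,-0.3,0,0]]

```text
t: 12.05
tool_pos: [0.5035, 0.144, 0.0837]
tcp_rot: [-3.141, -0.007, 1.593]
contact_force: [-0.4, 14.1, -1.7]
gripper_width: 0.269
```

Emit:
step_arm:
  increments:
    - [[0,0,-0.25,0,-0.3,0,0],[0,0,-0.3,0,-0.3,0,0],[0,0,-0.35,0,-0.3,0,0],[0,0,-0.35,0,-0.3,0,0]]

```text
t: 12.45
tool_pos: [0.5035, 0.1437, 0.0837]
tcp_rot: [-3.142, -0.007, 1.592]
contact_force: [-0.1, 14.6, -2.0]
gripper_width: 0.272
```

Emit:
step_arm:
  increments:
    - [[0,0,-0.25,0,-0.3,0,0],[0,0,-0.3,0,-0.3,0,0],[0,0,-0.35,0,-0.3,0,0],[0,0,-0.35,0,-0.3,0,0]]

```text
t: 12.85
tool_pos: [0.5035, 0.1435, 0.0837]
tcp_rot: [3.141, -0.007, 1.591]
contact_force: [-0.3, 14.9, -1.2]
gripper_width: 0.266
```

Emit:
step_arm:
  increments:
    - [[0,0,-0.3,0,-0.3,0,0],[0,0,-0.4,0,-0.3,0,0],[0,0,-0.4,0,-0.3,0,0],[0,0,-0.4,0,-0.3,0,0]]

```text
t: 13.25
tool_pos: [0.5036, 0.143, 0.0837]
tcp_rot: [3.141, -0.007, 1.591]
contact_force: [0.0, 15.2, -1.4]
gripper_width: 0.267
```

```bash
python3 snap.py w7; python3 snap.py w7b
```

```text
13.25 [0.50359734 0.14295388 0.08374758] [179.95855655  -0.41973744  91.13477442] [ 0.02527741 15.24516941 -1.39253207] 0.2666359698215337
13.3 [0.50360899 0.14294454 0.08375475] [179.95643152  -0.41891078  91.13480424] [-0.12725257 15.28118366 -2.52699122] 0.26972298751813006
```

View pics/w7.png

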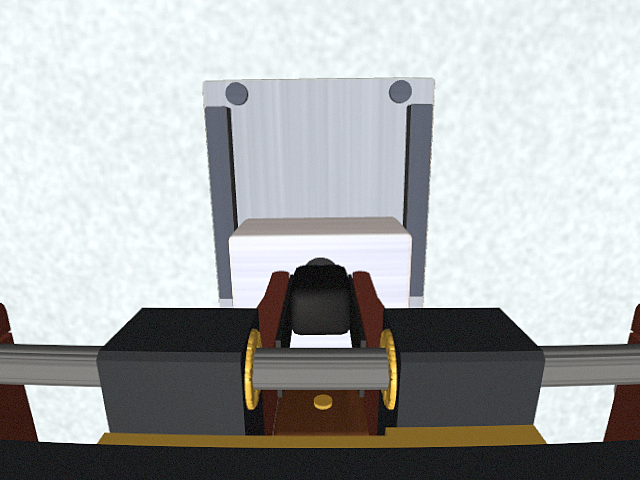

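Emit:
step_arm:
  increments:
    - [[0,0,-0.3,0,-0.3,0,0],[0,0,-0.4,0,-0.3,0,0],[0,0,-0.4,0,-0.3,0,0],[0,0,-0.4,0,-0.3,0,0]]

```text
t: 13.75
tool_pos: [0.5036, 0.1426, 0.0837]
tcp_rot: [3.141, -0.008, 1.59]
contact_force: [-0.0, 16.8, -1.9]
gripper_width: 0.275
```

Emit:
step_arm:
  increments:
    - [[0,0,-0.3,0,-0.3,0,0],[0,0,-0.4,0,-0.3,0,0],[0,0,-0.4,0,-0.3,0,0],[0,0,-0.4,0,-0.3,0,0]]

```text
t: 14.15
tool_pos: [0.5036, 0.1424, 0.0837]
tcp_rot: [3.14, -0.009, 1.589]
contact_force: [0.8, 16.9, -1.4]
gripper_width: 0.271
```

Emit:
step_arm:
  increments:
    - [[0,0,-0.3,0,-0.3,0,0],[0,0,-0.4,0,-0.3,0,0],[0,0,-0.45,0,-0.3,0,0],[0,0,-0.45,0,-0.3,0,0]]

```text
t: 14.55
tool_pos: [0.5036, 0.142, 0.0837]
tcp_rot: [3.14, -0.01, 1.588]
contact_force: [0.6, 19.4, -2.8]
gripper_width: 0.272
```

```bash
cat > q.py <<'E'
from h import *
for i in range(3):
    manip.snapshot("side");s=manip.state();print(s['t'],s['tool_pos'].round(5),s['contact_force'].round(2))
E
python3 q.py
```

```text
14.6 [0.50361 0.14201 0.08373] [ 0.83 18.2  -3.08]
14.65 [0.50364 0.14199 0.08376] [ 0.09 18.41 -1.75]
14.7 [0.50363 0.14199 0.08375] [ 0.46 18.46 -2.15]
```

Emit:
step_arm:
  increments:
    - [[0.2,0,0,0,0,0,0],[0.7,0,0,0,0,0,0],[0.7,0,0,0,0,0,0],[0.7,0,0,0,0,0,0],[0.7,0,0,0,0,0,0]]

```text
t: 15.2
tool_pos: [0.5037, 0.1417, 0.0838]
tcp_rot: [3.14, -0.01, 1.588]
contact_force: [-0.4, 0.9, 0.5]
gripper_width: 0.588
```

Emit:
step_arm:
  increments:
    - [[0.7,0.1,-1.6,0,-0.4,0,0.8],[0.7,0.2,-3.2,0,-0.4,0,0.8],[0.7,0.3,-4.8,0,-0.4,0,0.8],[0.7,0.3,-4.8,0,-0.4,0,0.8],[0.7,0.3,-4.8,0,-0.4,0,0.8]]

```text
t: 15.7
tool_pos: [0.5067, 0.0937, 0.0838]
tcp_rot: [3.14, -0.003, 1.6]
contact_force: [-1.4, 0.2, 0.0]
gripper_width: 0.698
```

```bash
python3 snap.py w8; python3 - <<'E'
from h import *
import pickle
im=manip.snapshot('scene');cv2.imwrite('pics/s8.png',cv2.convertScaleAbs(cv2.resize(im[225:365,330:480,::-1],None,fx=4,fy=4,interpolation=2),alpha=1.6))
E
```

```text
15.7 [0.50674507 0.09369402 0.08379508] [179.89922751  -0.19191715  91.68999199] [-1.44025408  0.24865564  0.0062883 ] 0.6977166974875814
```

View pics/w8.png

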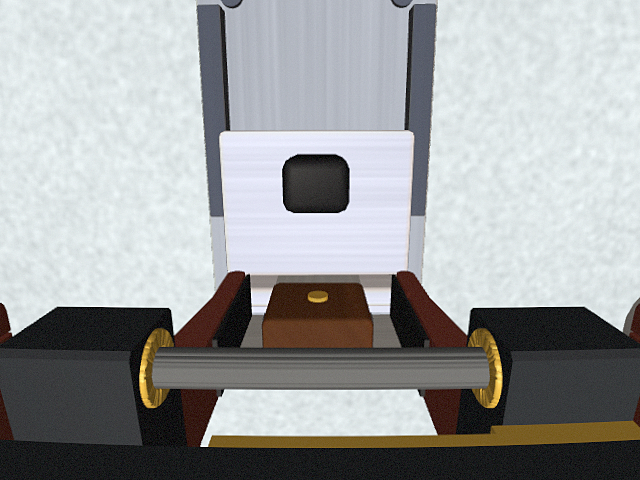

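View pics/s8.png

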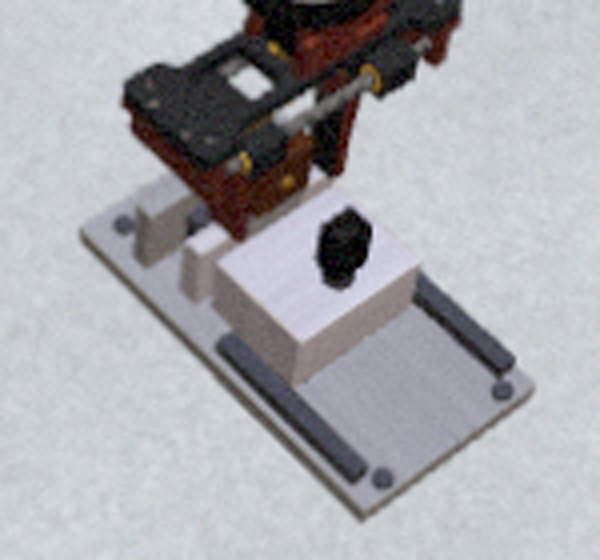

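Emit:
step_arm:
  increments:
    - [[0,0,0,0,0,0,0],[0,0,0,0,0,0,0],[0,0,0,0,0,0,0],[0,0,0,0,0,0,0],[0,0,0,0,0,0,0]]
  newtons: 30

```text
t: 16.3
tool_pos: [0.5062, 0.0946, 0.0838]
tcp_rot: [3.141, -0.004, 1.602]
contact_force: [-0.6, 2.3, 2.1]
gripper_width: 0.454
```

Emit:
step_arm:
  increments:
    - [[0,0,0,0.1,0,0,0],[0,0,0,0.2,0,0,0],[0,0,0,0.3,0,0,0],[0,0,0,0.4,0,0,0]]

```text
t: 16.7
tool_pos: [0.5056, 0.0945, 0.0874]
tcp_rot: [-3.141, -0.004, 1.602]
contact_force: [0.5, 0.9, -8.4]
gripper_width: 0.452
```

Emit:
step_arm:
  increments:
    - [[0,0,0,0.2,0,0,0],[0,0,0,0.3,0,0,0],[0,0,0,0.4,0,0,0]]

```text
t: 17.0
tool_pos: [0.5053, 0.0945, 0.0914]
tcp_rot: [-3.141, -0.004, 1.602]
contact_force: [-0.2, 1.5, -8.9]
gripper_width: 0.452
```

Emit:
step_arm:
  increments:
    - [[0,0,0,0.2,0,0,0],[0,0,0,0.3,0,0,0],[0,0,0,0.4,0,0,0]]

```text
t: 17.3
tool_pos: [0.5051, 0.0945, 0.0955]
tcp_rot: [-3.14, -0.004, 1.602]
contact_force: [-0.3, 1.2, -9.4]
gripper_width: 0.455
```

Emit:
step_arm:
  increments:
    - [[0,0,0,0.2,0,0,0],[0,0,0,0.3,0,0,0],[0,0,0,0.4,0,0,0]]

```text
t: 17.6
tool_pos: [0.505, 0.0945, 0.0995]
tcp_rot: [-3.14, -0.004, 1.602]
contact_force: [1.3, 0.7, -8.6]
gripper_width: 0.457
```

```bash
python3 snap.py w9; python3 q.py
```

```text
17.6 [0.505003   0.09446995 0.0995317 ] [-179.92550146   -0.21229415   91.76347773] [ 1.32810782  0.71806783 -8.56866866] 0.45656284486285814
17.7 [0.50505 0.09449 0.09966] [-0.9   0.75 -5.74]
17.75 [0.50503 0.0945  0.09964] [-1.4   1.   -5.62]
17.8 [0.50507 0.09449 0.09967] [-0.8   1.01 -4.8 ]
```

View pics/w9.png

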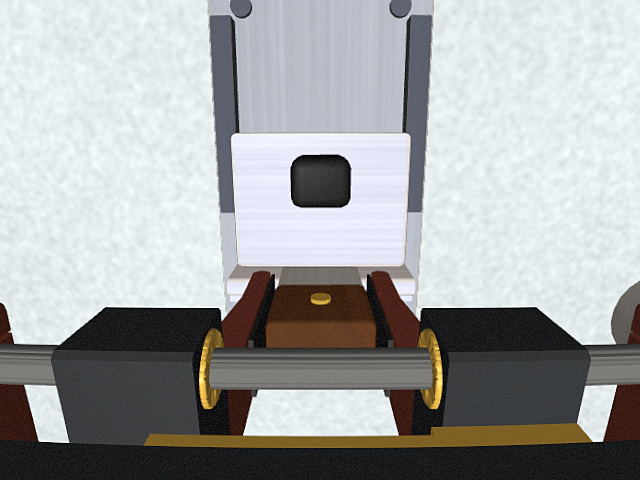

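Emit:
step_arm:
  increments:
    - [[0,0,0,-0.2,0,0,0],[0,0,0,-0.4,0,0,0],[0,0,0,-0.6,0,0,0],[0,0,0,-0.8,0,0,0],[0,0,0,-1.0,0,0,0],[0,0,0,-1.2,0,0,0],[0,0,0,-1.35,0,0,0]]

```text
t: 18.5
tool_pos: [0.5075, 0.0946, 0.0876]
tcp_rot: [3.138, -0.004, 1.602]
contact_force: [-1.0, 1.4, 5.3]
gripper_width: 0.46
```

Emit:
step_arm:
  increments:
    - [[0,0,0,-0.1,0,0,0],[0,0,0,-0.15,0,0,0],[0,0,0,-0.2,0,0,0]]

```text
t: 18.8
tool_pos: [0.5082, 0.0946, 0.0864]
tcp_rot: [3.136, -0.004, 1.602]
contact_force: [-2.1, 0.9, 6.3]
gripper_width: 0.458
```

Emit:
step_arm:
  increments:
    - [[0,-0.1,0,-0.15,0,0.3,0],[0,-0.1,0,-0.2,0,0.3,0],[0,-0.1,0,-0.25,0,0.3,0]]

```text
t: 19.1
tool_pos: [0.5087, 0.0947, 0.0849]
tcp_rot: [3.139, -0.004, 1.602]
contact_force: [-0.9, 1.8, 5.9]
gripper_width: 0.454
```

Emit:
step_arm:
  increments:
    - [[0,0,0,-0.15,0,0.2,0],[0,0,0,-0.2,0,0.2,0],[0,0,0,-0.2,0,0.2,0]]

```text
t: 19.4
tool_pos: [0.5094, 0.0947, 0.0837]
tcp_rot: [3.141, -0.004, 1.602]
contact_force: [-1.9, 0.8, 5.4]
gripper_width: 0.452
```

Emit:
step_arm:
  increments:
    - [[0,0,0,-0.1,0,0.1,0],[0,0,0,-0.15,0,0.1,0],[0,0,0,-0.2,0,0.1,0]]

```text
t: 19.7
tool_pos: [0.5096, 0.0947, 0.0836]
tcp_rot: [-3.142, -0.004, 1.602]
contact_force: [-8.4, 0.0, 24.9]
gripper_width: 0.455
```

Emit:
step_arm:
  increments:
    - [[0,0,0,0,0,0,0],[0,0,0,0,0,0,0]]

```text
t: 19.9
tool_pos: [0.5096, 0.0947, 0.0839]
tcp_rot: [3.141, -0.004, 1.602]
contact_force: [-3.5, 0.8, 5.0]
gripper_width: 0.453
```

```bash
python3 snap.py w10
```

```text
19.9 [0.50957099 0.09469493 0.08394448] [179.98954401  -0.22489033  91.78611546] [-3.50032443  0.76708766  4.99247668] 0.4525875327418647
```

View pics/w10.png

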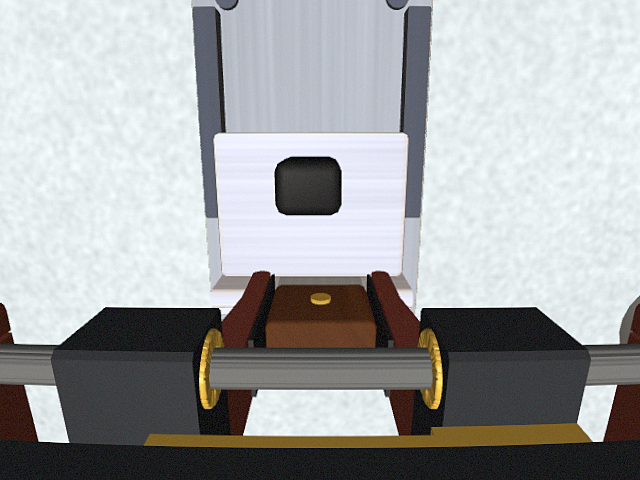

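Emit:
step_arm:
  increments:
    - [[0.6,0,0,0,0,0,0],[0.7,0,0,0,0,0,0],[0.7,0,0,0,0,0,0],[0.7,0,0,0,0,0,0],[0.7,0,0,3,0,0,0],[0.7,0,0,7,0,0,0],[0.7,0,0,12,0,0,0],[0.7,0,0,15,0,0,0],[0.7,0,0,15,0,0,0]]

```text
t: 20.85
tool_pos: [0.513, 0.0949, 0.2387]
tcp_rot: [3.132, -0.004, 1.602]
contact_force: [-0.3, -0.5, -0.9]
gripper_width: 0.695
```

```bash
python3 snap.py w11; python3 - <<'E'
from h import *
for n,(x,y,w,h,k) in dict(side=(215,185,100,85,7),scene=(330,225,150,140,4)).items():
    im=manip.snapshot(n);cv2.imwrite(f'pics/{n}11.png',cv2.convertScaleAbs(cv2.resize(im[y:y+h,x:x+w,::-1],None,fx=k,fy=k,interpolation=2),alpha=1.6))
E
```

```text
20.85 [0.51303887 0.09487226 0.23867518] [179.44582605  -0.23250318  91.79107561] [-0.26754482 -0.50804445 -0.86243965] 0.6953418616437874
```

View pics/w11.png

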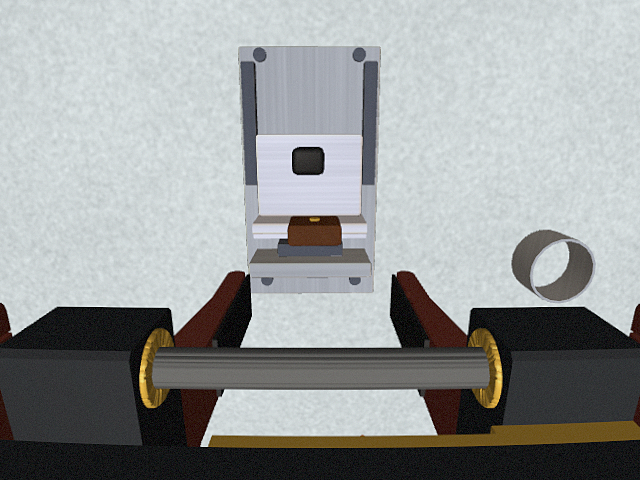

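View pics/side11.png

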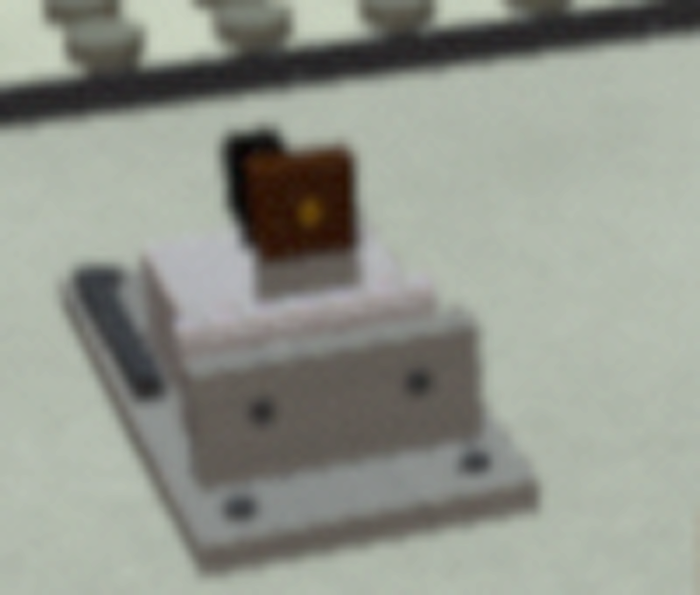

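View pics/scene11.png

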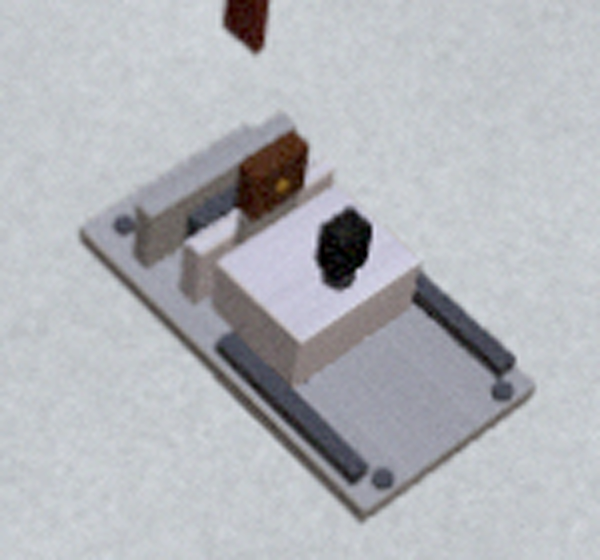

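```bash
python3 - <<'E'
from h import *
import pickle
D=pickle.load(open('side0.pkl','rb'));S=pickle.load(open('scene0.pkl','rb'))
a=np.radians(1.85);ex=np.array([np.cos(a),np.sin(a),0]);ey=np.array([-np.sin(a),np.cos(a),0])
c=np.array([.509,.0922,.015])
for n,m,f in(('side',D,lambda u,v:((u-215+.5)*7,(v-185+.5)*7)),('scene',S,lambda u,v:((u-330+.5)*4,(v-225+.5)*4))):
    im=cv2.imread(f'pics/{n}11.png')
    for tilt,col in((0,(0,255,0)),(2,(0,0,255))):
        t=np.radians(tilt);X=ex*np.cos(t)-np.array([0,0,np.sin(t)]);Z=np.array([0,0,np.cos(t)])+ex*np.sin(t)
        off=np.array([0,0,.02*np.sin(t)])
        for sy in(-.008,.008):
            P=[f(*proj(m,c+off+X*x+ey*sy+Z*z)) for x,z in((-.02,.065),(.02,.065),(.02,.105),(-.02,.105))]
            cv2.polylines(im,[np.array(P).astype(int)],True,col,1)
    cv2.imwrite(f'pics/{n}11o.png',im)
E
```

```text
(no output)
```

View pics/side11o.png

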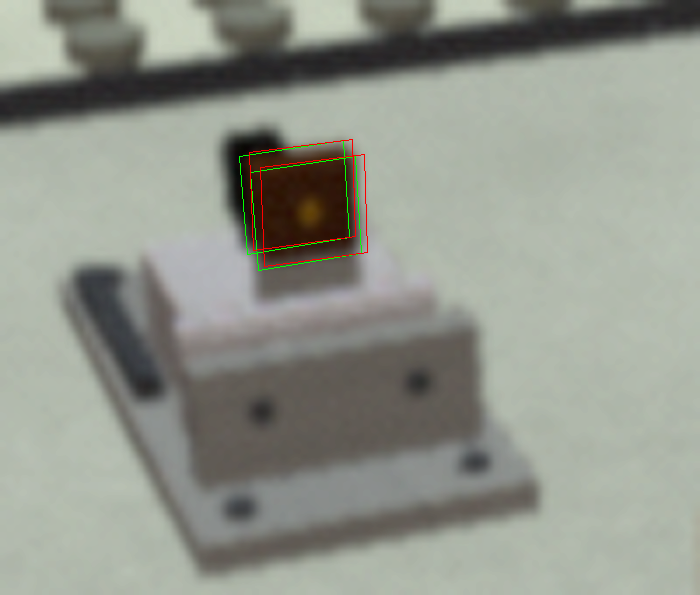

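View pics/scene11o.png

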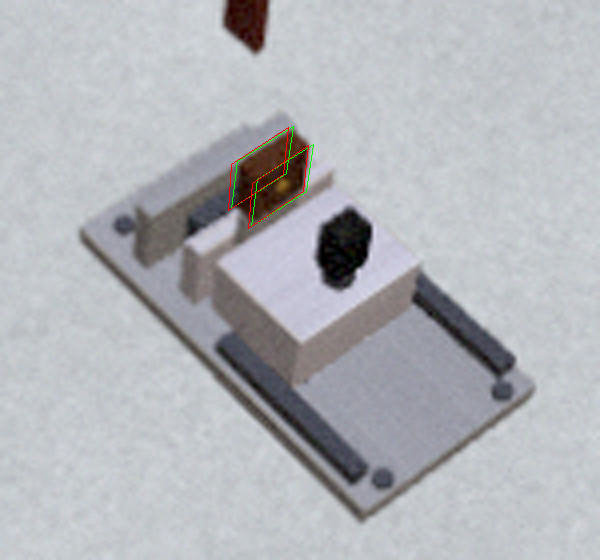

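```bash
python3 - <<'E'
from h import *
import pickle
D=pickle.load(open('side0.pkl','rb'))
a=np.radians(1.85);ex=np.array([np.cos(a),np.sin(a),0]);ey=np.array([-np.sin(a),np.cos(a),0]);o=np.array([.5055,.0922,0])
def G(x,y,z):u,v=proj(D,o+ex*x+ey*y+[0,0,z]);return round((u-215+.5)*7),round((v-185+.5)*7)
print('base',G(-.065,-.09,.015),G(.065,-.09,.015),'bottom',G(-.065,-.09,0),G(.065,-.09,0),'far',G(-.065,.15,.015))
print('knob top',[G(x,.0515,.1085) for x in(-.012,.012)],[G(x,.0415,.0735) for x in(-.012,.012)])
E
```

```text
base (199, 548) (542, 479) bottom (202, 584) (543, 515) far (59, 282)
knob top [(225, 142), (285, 132)] [(238, 234), (298, 224)]
```

```bash
python3 - <<'E'
from cell import manip
print(manip.close_job(),manip.state()['t'])
E
```

```text
the job is handed in; nothing more can be done
the job is handed in; nothing more can be done
```

The blade is standing on the slot floor, nipped by the gate and let go. I handed the job in at about 21 s, with the gripper well clear above it.

- **Gate:** I closed it by gripping the knob and pushing to about 18.4 N. Sliding it freely took about 12.3 N, so the nip is about 6 N.
- **Draw test:** The blade rose 15.8 mm in the closed slot. The pull was 8.4–9.4 N including the blade's weight, so about 7 N is drag.
- **Push back down:** Sliding down took 5–6 N. The arm then met a hard stop at the same tool height as the first seating, within 0.2 mm, which shows the blade is on the floor.

**What did not go perfectly:**
- **Hard touch at the floor:** That last contact briefly reached about 25 N, harder than I meant. I eased it off before letting go.
- **Sideways shift:** The blade moved about 3 to 4 mm along the slot on the way down.
- **Picture check:** The final pictures show it upright and gripped. In the side view, the handle's lower edge appears 1–1.5 pixels (3–4 mm) higher than calculated. The guide's own bottom edge is off by a similar amount in the same direction, so I put it down to camera calibration.

I touched none of the mug, the cutter, the brush or the look-alikes.

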